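Seat a splined gear on the bench drive and hold it down

ROBOT

A 7-joint arm with a two-finger parallel gripper is mounted at the origin on the work surface. World frame = base frame: x ahead of the robot, y to its left, z up, the work surface at z = 0. Lengths are in m, angles in rad, forces in N, time in s.
With the tool pointing down it reaches from about 0.4 to 0.85 m from the base axis. Payload 10.4 kg.
Tool frame: the origin (TCP) lies on the centre line of the jaws, within the pads' length; the fingertips stand 11 mm ahead of it and the grasp point (between the pads) lies 8 mm behind it; z points along the fingers, y is the line along which they close (so a half turn about z gives the same grasp; the last joint's range is limited). The gripper opens to 87 mm and grips with 3 to 60 N. Pads are 19 mm wide; open, the fingers measure 117 mm over their backs; the gripper's body (75 mm by 190 mm) begins 51 mm behind the grasp point.
Start: joints at [1.26, 0.332, -0.065, 1.46, 0.022, 1.35, -0.088], TCP at [0.177, -0.599, 0.234] pointing down, gripper open.
Joint ranges: [-2.6, 2.6], [-0.5, 2.12], [-1.47, 1.34], [0.16, 2.42], [-1.27, 4.41], [0.06, 2.06], [-2.6, 2.6]. Speed limits (rad/s): [2.22, 2.22, 2.79, 2.79, 3.14, 3.14, 3.14].

INTERFACE

Orientations are given as a unit quaternion [x, y, z, w].
In Python, from bench import r gives the robot as it stands.
- The arm moves only by the shell command python3 -m pendant 'ROWS' [OPENING] [FORCE]. ROWS is JSON, a list of rows, each a list of 4 numbers: the shift along the tool's x, y, z in m, then the turn about the tool's z in rad. A call has 1 to 8 rows; each row shifts and turns the commanded pose from where the row before left it, along the tool's axes as they then stand; what a row does not reach is not made up. A row lasts 1/12 s, in which the tool goes at most 41.7 mm and 7.16 degrees, less where a joint would pass 70% of its speed; a pose out of reach is approached as far as the arm can. A call with a gripper value outside its range is refused whole. OPENING is the opening, from 0 (shut) to 1 (fully open), set as the call begins (- or left out, the last holds). The fingers move at their own pace and stop on an object; FORCE is the grip in N (left out, the last holds). Time passes only in rows, so rows that do not move let the fingers close. It gives the time, the measured TCP pose, the force, the opening and the grip force at its end, in the units of the state.
- r.read_state(): the state, without advancing time (a new reading comes with each control period).
- r.camera(name): name is "scene" or "top" or "wrist"; returns a dict with "img" (384x512x3 uint8, red, green, blue), "camera_matrix" (3x3 intrinsics, pixels), "xyz" and "attitude" of the camera in the world. Camera axes: x right, y down, z forward; pixel columns grow to the right and rows downward; lengths in m; the calibration is good to about 2 mm. A picture is of the moment at which its call begins. There is no depth.
- r.close_job(): hands the job in; it is judged then, once.
Trained networks look in the newest picture that a camera, given by its name, has taken for a name from the list of things; names that differ only in an ending like _2 or _b are one class to them, and where a whole thing is asked for, a point or a joint stands for the part that bears it (a point fixed in the world has none). Each returns a list of dicts, best first, with "score" (0 to 1); they miss things now and then, are a little off and sometimes report something else, mostly with a low value. They report only what shows in the picture. A call takes as long as a camera call. They do not tell look-alikes from the thing itself.
- r.outline_of(thing, camera): "mask" (384x512 bool, what is visible of it) and "bbox" ([centre column, centre row, width, height] in pixels, round what is visible of it).
The state is a dict: "time": time; "joint_positions": joint angles; "joint_vel": joint speeds; "joint_torque": joint torques, N m; "ee_pos": TCP position; "eef_rot": TCP orientation; "ft_force": force on the tool from outside, world axes, zero at the start; "torque": the same for the moment, N m; "width": finger opening in m; "grip_force": force on a finger pad.
Only numpy, scipy, OpenCV 4.12 (cv2) and the standard library are available. Lean on these libraries where they do the work, as an engineer would, in place of code of your own. Each camera call takes 0.05 s, during which the arm holds its last target. There are 200 camera calls.

TASK

Pick the orange gear out of the wooden compartment tray, turn it so that its cross-shaped bore meshes with the cross-shaped splines of the upright steel spindle on the green gear drive, slide it down and press it fully home, so that the blue spring collar under it is pushed right down. The collar springs back if you let go, so finish while still holding the gear pressed home, ready for a retaining clip to be fitted. Leave the other parts in the tray and the oil bottle where they are.

Things in the scene. Friction and masses are not known exactly. Their poses are not given: they have to be found in the camera images.
- gear_center (a point): Loose orange plastic gear, 60 to 130 g, flat in one of the tray's four compartments (which one varies). Toothed disc 58 mm across, 14 mm thick; on it a square hub 34 x 34 mm, 30 mm high, to grip by; 44 mm tall in all. Point: on the axis half-way up, 22 mm above its underside; z up out of the hub, x and y square to the hub's flat sides. A quarter turn makes no difference.
- gear: The same orange gear; origin on the axis at its underside, same axes. Its bore runs right through on the axis and is cross-shaped: two crossing slots, each 28 mm long and 9 mm wide, along the gear's x and y axes.
- spindle_top (a point): Top of the drive's upright steel spindle, a cross of two ribs, each 26 x 7 mm, along this point's x and y axes, top edges rounded (3.5 mm); 1 mm play all round in the bore. Point: on the axis at the very top, 116 mm above the bench, 24 mm above the free collar; z up. Its turn varies; braked, about 0.3 N m to turn. Fully home, the gear's underside is 32 mm and its centre 10 mm below this point.
- drive: Green gear drive fixed to the bench, place and turn vary; base 130 mm square, housing top 76 mm above the bench. Origin: under its middle, on the spindle's axis, at bench level. The spindle and the blue collar stand on top. When the gear is home the spindle's top stays inside the gear's hub.
- collar (a joint): Blue spring collar, a disc 48 mm across around the foot of the spindle, its top 92 mm above the bench when free. Value: how far it is pushed down, m: 0 free, 0.008 right down on its stop. The spring takes about 2.5 N to start and about 10 N right down, and pushes it back up when let go.
- tray_floor (a point): Fixed wooden tray, 182 mm by 182 mm, with 2 by 2 square compartments of about 82 mm, walls 6 mm thick, their tops 22 mm above the bench. The point is the middle of the tray at floor level, 6 mm above the bench; x and y along the walls. Compartment centres are at plus or minus 44 mm in x and y.
- pulley_center (a point): Loose grey plastic pulley with a round bore, 54 mm across, 16 mm high, in the tray: leave it alone. Point: its centre.
- bushing_center (a point): Loose brass ring, 40 mm across, 15 mm high, in the tray: leave it alone. Point: its centre.
- nut_center (a point): Loose six-sided steel nut, 38 mm across corners, 13 mm high, in the tray: leave it alone. Point: its centre.
- oil_center (a point): Amber oil bottle with a red cap, 44 mm across, 100 mm high, standing on the bench beyond the gear drive: leave it alone. Point: its centre, 50 mm up.
Mind the look-alikes: they are no part of the job. Of the things that look like the gear, the largest one is meant.

How it is judged:
On the way, in this order (a step that is already met when the one before it is completed fails the run):
1. the orange gear is gripped and lifted clear of the tray (height (world z) of gear_center above 0.065 m and contact force between the fingers and gear above 1 N), for 0.2 s.
2. the gear's splines are meshed and it has slid down the spindle (horizontal distance between gear_center and spindle_top below 0.003 m and z of gear_center in the frame of spindle_top below 0 m and (angle between the x axis of gear_center and the x axis of spindle_top, either way round below 0.14 rad or angle between the x axis of gear_center and the y axis of spindle_top, either way round below 0.14 rad)), for 0.1 s.
At the end, for the whole second after the job is handed in: Gear upright (0.08 rad) on the spindle, splines meshed (0.14 rad, axis within 3 mm), centre 7 to 13 mm below the spindle top, blue collar pushed down over 6 of its 8 mm, at rest (under 20 mm/s), fingers still holding the gear (over 2 N) through the last second (value of joint collar above 0.006 m and z of gear_center in the frame of spindle_top between -0.013 and -0.007 m and horizontal distance between gear_center and spindle_top below 0.003 m and (angle between the x axis of gear_center and the x axis of spindle_top, either way round below 0.14 rad or angle between the x axis of gear_center and the y axis of spindle_top, either way round below 0.14 rad) and angle between gear_center's own z axis and vertical below 0.08 rad and contact force between the fingers and gear above 2 N and linear speed of gear below 0.02 m/s); the arm keeps its last pose, push and grip.
It fails at once if the grey pulley is moved more than 25 mm (distance of pulley_center from where it was at the start of the episode above 0.025 m).
It fails at once if the brass bushing is moved more than 25 mm (distance of bushing_center from where it was at the start of the episode above 0.025 m).
It fails at once if the steel nut is moved more than 25 mm (distance of nut_center from where it was at the start of the episode above 0.025 m).
It fails at once if the oil bottle is moved more than 25 mm (distance of oil_center from where it was at the start of the episode above 0.025 m).
It also fails if it takes over 40 s, if anything falls off the work surface, if the arm or the gripper's body presses on something with over 40 N, if the wrist force passes 120 N, or if a joint passes its speed limit or range.

## Working session

There is one attempt and no reset: what is moved stays moved. The work goes in short steps, Python scripts to look and compute and a shell command to move; the robot and the scene stay as the last step left them, time stands still between calls to the robot, and variables do not carry over. Pictures are saved under pics/ and viewed, at most 10 in all, crops included, and the job is handed in when it is done.

```bash
mkdir -p pics; ls; cat > h.py <<'E'
import numpy as np, cv2
from scipy.spatial.transform import Rotation as R
from bench import r
def cam(n):
    c=r.camera(n); c['K']=np.array(c['camera_matrix']); a=np.array(c['attitude'])
    c['R']=R.from_quat(a).as_matrix() if a.size==4 else a.reshape(3,3); c['p']=np.array(c['xyz']); return c
def px2w(c,uv,z):
    d=c['R']@np.linalg.inv(c['K'])@np.array([uv[0],uv[1],1.]); return c['p']+d*(z-c['p'][2])/d[2]
def w2px(c,p):
    q=c['K']@c['R'].T@(np.array(p)-c['p']); return q[:2]/q[2]
def save(c,n): cv2.imwrite('pics/'+n,cv2.cvtColor(c['img'],cv2.COLOR_RGB2BGR))
E
python3 - <<'E'
from h import *
s=r.read_state(); print(s['ee_pos'],s['eef_rot'],s['width'],R.from_quat(s['eef_rot']).as_matrix().round(3))
for n in('top','scene'):
    c=cam(n); save(c,n+'0.png'); print(n,c['p'],np.array(c['attitude']).shape,c['K'][0,0])
    for t in('gear','drive','collar','pulley_center','bushing_center','nut_center','oil_center'):
        for o in r.outline_of(t,n)[:3]: print(t,round(o['score'],2),np.round(o['bbox']),px2w(c,o['bbox'][:2],.03).round(3))
E
python3 -c "
import cv2,numpy as np
cv2.imwrite('pics/both.png',cv2.resize(np.vstack([cv2.imread('pics/top0.png'),cv2.imread('pics/scene0.png')]),None,fx=.78,fy=.78))"
```

```text
pics
[ 0.17727789 -0.59893995  0.23275497] [ 9.89664490e-01  1.43400484e-01 -1.22448015e-04 -6.95348403e-04] 0.08726524401858116 [[ 0.959  0.284 -0.   ]
 [ 0.284 -0.959  0.001]
 [-0.    -0.001 -1.   ]]
top [0.51395584 0.0754626  1.01716823] (4,) 425.3345136612704
gear 0.86 [174. 192.  24.  25.] [0.59  0.257 0.03 ]
gear 0.8 [129. 193.  23.  14.] [0.588 0.36  0.03 ]
gear 0.74 [180. 143.  16.  22.] [0.704 0.243 0.03 ]
collar 0.57 [383. 233.  21.  19.] [ 0.49  -0.228  0.03 ]
pulley_center 0.87 [215. 230.  23.  26.] [0.502 0.162 0.03 ]
bushing_center 0.53 [175. 231.  17.  19.] [0.499 0.254 0.03 ]
nut_center 0.62 [212. 191.  15.  16.] [0.591 0.168 0.03 ]
nut_center 0.24 [385. 237.   9.  13.] [ 0.481 -0.232  0.03 ]
oil_center 0.88 [377. 130.  25.  22.] [ 0.733 -0.22   0.03 ]
scene [1.1147565  0.66887108 0.64798838] (4,) 451.1723058447922
gear 0.9 [371. 301.  28.  28.] [0.611 0.374 0.03 ]
gear 0.59 [332. 264.  33.  34.] [0.593 0.265 0.03 ]
drive 0.58 [230. 154.  65.  59.] [ 0.483 -0.209  0.03 ]
drive 0.24 [227. 132.  11.  10.] [ 0.407 -0.322  0.03 ]
collar 0.6 [228. 138.  15.  18.] [ 0.426 -0.289  0.03 ]
pulley_center 0.61 [327. 228.  25.  19.] [0.517 0.183 0.03 ]
pulley_center 0.4 [358. 248.  22.  17.] [0.519 0.269 0.03 ]
bushing_center 0.81 [358. 250.  20.  14.] [0.522 0.273 0.03 ]
nut_center 0.58 [298. 246.  18.  16.] [0.605 0.183 0.03 ]
oil_center 0.76 [149. 179.  25.  43.] [ 0.711 -0.244  0.03 ]
```

View pics/both.png

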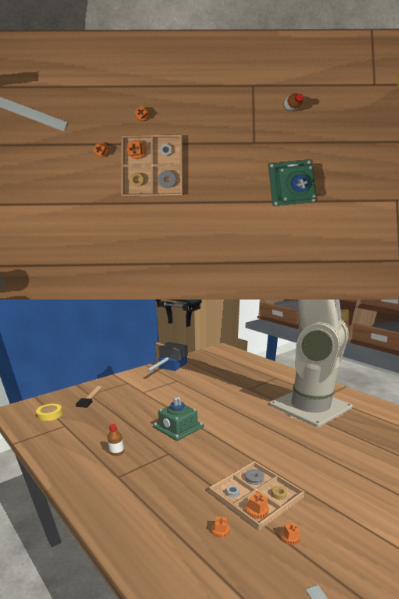

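The top image shows the gear in the tray's upper-left compartment (full-size about (174,192)). The two orange pieces outside the tray are look-alikes. The drive is near (380,233) and the bottle is beyond it. I'll go over the drive first, since it's on the way.

```bash
python3 -m pendant '[[0.033,-0.023,-0.006,0],[0.033,-0.023,-0.006,0],[0.033,-0.023,-0.006,0],[0.033,-0.023,-0.006,0],[0.033,-0.023,-0.006,0],[0.033,-0.023,-0.006,0],[0.033,-0.023,-0.006,0],[0.033,-0.023,-0.006,0]]' 1
python3 -m pendant '[[0.033,-0.023,-0.006,0],[0.033,-0.023,-0.006,0],[0.033,-0.023,-0.006,0],[0,0,0,0],[0,0,0,0]]'
python3 - <<'E'
from h import *
c=cam('wrist'); save(c,'w1.png'); s=r.read_state(); print(s['ee_pos'],s['time'],c['p'],c['R'].round(3))
for t in('collar','drive'):
    for o in r.outline_of(t,'wrist')[:3]: print(t,round(o['score'],2),np.round(o['bbox']),px2w(c,o['bbox'][:2],.1).round(3))
E
```

```text
time: 1.47
ee_pos: [0.3792, -0.3462, 0.2822]
eef_rot: [0.99, 0.143, 0.0, 0.0]
ft_force: [1.3, -0.5, -1.0]
width: 0.0873
grip_force: 0.0
time: 1.88
ee_pos: [0.4552, -0.2514, 0.3]
eef_rot: [0.989, 0.146, 0.001, 0.0]
ft_force: [-0.2, -0.9, -0.6]
width: 0.0873
grip_force: 0.0
[ 0.4539168  -0.25332508  0.29963031] 1.9333 [ 0.52342314 -0.23072516  0.45042759] [[ 0.289 -0.924 -0.25 ]
 [-0.957 -0.278 -0.075]
 [ 0.     0.261 -0.965]]
collar 0.58 [236. 143.  31.  39.] [ 0.487 -0.214  0.1  ]
collar 0.5 [ 8. 52. 17. 41.] [0.511 0.073 0.1  ]
drive 0.92 [239. 136.  92.  96.] [ 0.497 -0.216  0.1  ]
```

View pics/w1.png

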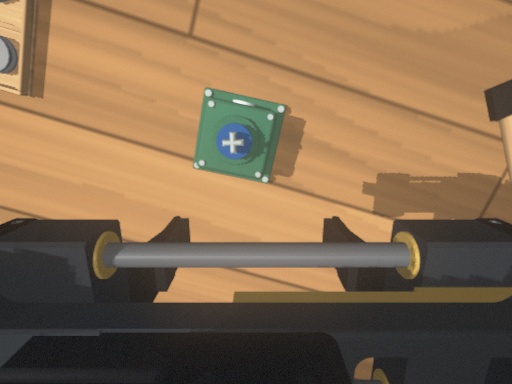

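The wrist view shows the drive, with the steel cross on the blue collar at about (234,142). Next I'll fit the cross and move to the gear.

```bash
cat >> h.py <<'E'
from scipy.optimize import minimize
def fitcross(c,m,z,L,W):
    "fit cross template (arms L x W) to mask m at plane z; returns x,y,theta(deg mod 90),cost"
    v,u=np.nonzero(m); P=np.array([px2w(c,(a,b),z)[:2] for a,b in zip(u,v)]); mid=np.median(P,0)
    g=np.arange(-.03,.0301,.0005); ctr=mid
    best=None
    X,Y=np.meshgrid(g+mid[0],g+mid[1]); W3=np.stack([X,Y,0*X+z],-1)-c['p']
    q=W3@c['R']@c['K'].T; q=(q[...,:2]/q[...,2:]).astype(np.float32)
    im=cv2.remap(m.astype(np.float32),q[...,0],q[...,1],cv2.INTER_LINEAR)
    def cost(p):
        ct,st=np.cos(p[2]),np.sin(p[2]); dx,dy=X-mid[0]-p[0]*.01,Y-mid[1]-p[1]*.01
        a=abs(ct*dx+st*dy);b=abs(-st*dx+ct*dy)
        s=lambda d:1/(1+np.exp(d/.0005))
        t=np.maximum(s(np.maximum(a-L/2,b-W/2)),s(np.maximum(b-L/2,a-W/2)))
        return ((t-im)**2).sum()/im.sum()
    for th in np.radians(np.arange(0,90,15)):
        o=minimize(cost,[0,0,th],method='Nelder-Mead',options=dict(initial_simplex=np.array([[0,0,th],[.2,0,th],[0,.2,th],[0,0,th+.15]])))
        if best is None or o.fun<best.fun: best=o
    return mid[0]+best.x[0]*.01,mid[1]+best.x[1]*.01,np.degrees(best.x[2])%90,best.fun
def near(m,uv,rad):
    o=np.zeros_like(m); cv2.circle(mm:=o.astype(np.uint8),(int(uv[0]),int(uv[1])),int(rad),1,-1); return m&(mm>0)
def spindlemask(c,uv,rad):
    h=cv2.cvtColor(c['img'],cv2.COLOR_RGB2HSV); return near((h[...,1]<90)&(h[...,2]>90),uv,rad)
E
python3 - <<'E'
from h import *
c=cam('wrist'); m=spindlemask(c,(234,142),15); print(m.sum(),fitcross(c,m,.116,.026,.007))
E
python3 -m pendant '[[0.018,-0.034,0.006,0],[0.018,-0.034,0.006,0],[0.018,-0.034,0.006,0],[0.018,-0.034,0.006,0],[0.018,-0.034,0.006,0],[0.018,-0.034,0.006,0],[0.018,-0.034,0.006,0],[0.018,-0.034,0.006,0]]'
python3 -m pendant '[[0.018,-0.034,0.006,0],[0.018,-0.034,0.006,0],[0.018,-0.034,0.006,0],[0.018,-0.034,0.006,0],[0.018,-0.034,0.006,0],[0,0,0,0],[0,0,0,0]]'
python3 - <<'E'
from h import *
c=cam('wrist'); save(c,'w2.png'); s=r.read_state(); print(s['ee_pos'],R.from_quat(s['eef_rot']).as_matrix()[:,0],s['time'],c['p'],c['R'].round(3))
for t in('gear','pulley_center','nut_center','bushing_center'):
    for o in r.outline_of(t,'wrist')[:3]: print(t,round(o['score'],2),np.round(o['bbox']),px2w(c,o['bbox'][:2],.03).round(3))
E
```

```text
295 (np.float64(0.48900962858257147), np.float64(-0.21142095838108252), np.float64(17.046102484533602), np.float64(0.15478369206514542))
time: 2.75
ee_pos: [0.5146, 0.0483, 0.2513]
eef_rot: [0.99, 0.142, 0.0, 0.0]
ft_force: [0.9, -0.7, -0.6]
width: 0.0874
grip_force: 0.0
time: 3.33
ee_pos: [0.5521, 0.238, 0.2204]
eef_rot: [0.989, 0.145, -0.001, -0.0]
ft_force: [0.8, -0.3, 0.1]
width: 0.0875
grip_force: 0.0
[0.55274675 0.2359316  0.22079365] [ 0.95893844  0.28361113 -0.00133701] 3.3833 [0.62088278 0.25840048 0.37054461] [[ 0.286 -0.924 -0.253]
 [-0.958 -0.276 -0.074]
 [-0.001  0.264 -0.965]]
gear 0.9 [287.  56.  35.  38.] [0.697 0.245 0.03 ]
gear 0.63 [170. 114.  40.  36.] [0.595 0.36  0.03 ]
gear 0.57 [248. 140.  45.  41.] [0.592 0.26  0.03 ]
pulley_center 0.7 [293. 219.  44.  41.] [0.508 0.172 0.03 ]
bushing_center 0.74 [233. 205.  24.  27.] [0.505 0.256 0.03 ]
```

View pics/w2.png

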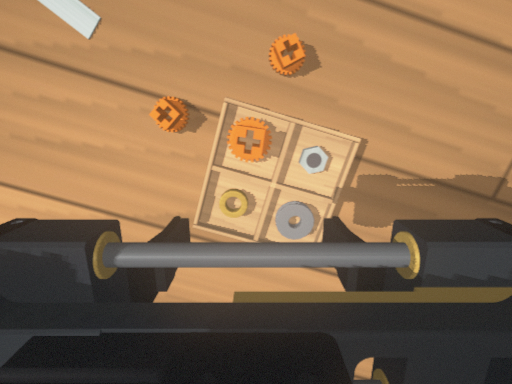

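The gear is in the upper-left compartment, with its bore cross at about (249,142) and turned slightly. Next I'll fit the bore.

```bash
python3 - <<'E'
from h import *
c=cam('wrist'); hsv=cv2.cvtColor(c['img'],cv2.COLOR_RGB2HSV)
print(hsv[130:156:2,236:264:2,2])
for th in (150,170,190):
    m=near(hsv[...,2]<th,(249,142),13); print(th,m.sum(),fitcross(c,m,.05,.028,.009))
cv2.imwrite('pics/c2.png',cv2.resize(cv2.cvtColor(c['img'][110:170,215:285],cv2.COLOR_RGB2BGR),None,fx=6,fy=6,interpolation=cv2.INTER_CUBIC))
E
```

```text
[[242 242 242 224 195 225 237 238 242 242 243 242 234 173]
 [242 242 242 202 164 168 172 234 242 242 242 242 229 184]
 [242 242 242 179 170 169 170 239 242 242 242 242 222 189]
 [240 241 242 158 168 166 168 242 242 242 242 242 216 187]
 [174 178 195 174 172 171 181 239 241 242 242 242 203 188]
 [177 182 186 181 183 178 177 175 173 192 223 242 197 187]
 [146 153 163 174 182 184 185 182 182 178 221 241 189 186]
 [171 160 152 166 180 181 168 148 157 165 227 237 187 186]
 [242 242 215 160 167 171 179 176 162 154 230 229 186 188]
 [242 242 202 170 174 170 237 242 242 242 242 223 187 186]
 [242 242 185 148 154 161 239 242 242 242 242 215 186 175]
 [242 241 172 146 148 152 242 242 242 242 242 202 187 178]
 [242 242 242 234 215 218 242 242 242 242 242 188 175 186]]
150 28 (np.float64(0.591771606202344), np.float64(0.2607802560941787), np.float64(11.310298141130389), np.float64(8.13793069234894))
170 102 (np.float64(0.591568317197696), np.float64(0.26009990819956985), np.float64(9.294638635979164), np.float64(1.4894339672286834))
190 260 (np.float64(0.5922825105632462), np.float64(0.26024933351570984), np.float64(8.285801932202308), np.float64(0.21009871530255392))
```

View pics/c2.png

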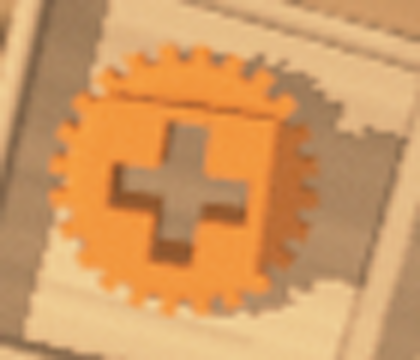

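```bash
python3 -m pendant '[[0.0224,-0.006,0.02,0],[0.0224,-0.006,0.02,0],[0,0,0.02,0.0725],[0,0,0.02,0.0725],[0,0,0.02,0],[0,0,0,0],[0,0,0,0]]'
python3 - <<'E'
from h import *
s=r.read_state();M=R.from_quat(s['eef_rot']).as_matrix(); print(s['ee_pos'],np.degrees(np.arctan2(M[1,0],M[0,0])),M[:,2])
d=M.T@(np.array([.592,.260,.036])-s['ee_pos']); print(d)
E
```

```text
time: 4.22
ee_pos: [0.5921, 0.2597, 0.1214]
eef_rot: [0.997, 0.071, -0.001, 0.0]
ft_force: [0.9, -0.4, 0.4]
width: 0.0874
grip_force: 0.0
[0.59205638 0.25970355 0.12136504] 8.153372759186412 [-1.11772092e-03 -9.13683021e-04 -9.99998958e-01]
[ 9.17484364e-05 -3.65128569e-04  8.53647404e-02]
```

```bash
python3 -m pendant '[[0,0,0.028,0],[0,0,0.028,0],[0,0,0.02,0],[0,0,0.009,0],[0,0,0,0]]'
python3 -m pendant '[[0,0,0,0],[0,0,0,0],[0,0,0,0],[0,0,0,0],[0,0,0,0],[0,0,0,0]]' 0 40
```

```text
time: 4.63
ee_pos: [0.592, 0.2601, 0.0361]
eef_rot: [0.997, 0.071, -0.001, 0.0]
ft_force: [-0.7, 0.1, 0.4]
width: 0.087
grip_force: 0.0
time: 5.13
ee_pos: [0.5923, 0.2609, 0.037]
eef_rot: [0.997, 0.071, 0.0, -0.0]
ft_force: [-0.2, 0.2, -0.6]
width: 0.0551
grip_force: 0.0
```

```bash
python3 -m pendant '[[0,0,0,0],[0,0,0,0],[0,0,0,0],[0,0,0,0],[0,0,0,0],[0,0,0,0],[0,0,0,0]]'
python3 -m pendant '[[0,0,-0.01,0],[0,0,-0.02,0],[0,0,-0.03,0],[0,0,-0.04,0],[0,0,-0.04,0],[0,0,-0.03,0],[0,0,0,0],[0,0,0,0]]'
```

```text
time: 5.72
ee_pos: [0.5922, 0.2607, 0.0365]
eef_rot: [0.997, 0.071, -0.0, 0.0]
ft_force: [-0.2, -0.3, -0.5]
width: 0.0339
grip_force: 40.0
time: 6.38
ee_pos: [0.5928, 0.2615, 0.2092]
eef_rot: [0.997, 0.071, 0.002, -0.001]
ft_force: [0.7, -0.3, -1.3]
width: 0.0339
grip_force: 40.0
```

```bash
python3 -m pendant '[[-0.0163,0.0363,-0.006,0],[-0.0163,0.0363,-0.006,0],[-0.0163,0.0363,-0.006,0],[-0.0163,0.0363,-0.006,0],[-0.0163,0.0363,-0.006,0],[-0.0163,0.0363,-0.006,0],[-0.0163,0.0363,-0.006,0],[-0.0163,0.0363,-0.006,0]]'
python3 -m pendant '[[-0.0163,0.0363,-0.006,0],[-0.0163,0.0363,-0.006,0],[-0.0163,0.0363,-0.006,0],[-0.0163,0.0363,-0.006,0],[-0.0163,0.0363,-0.006,0],[0,0,0,-0.077],[0,0,0,-0.077],[0,0,0,0]]'
python3 -m pendant '[[0,0,0,0],[0,0,0,0],[0,0,0,0]]'
python3 - <<'E'
from h import *
c=cam('wrist'); save(c,'w3.png'); uv=w2px(c,[.489,-.211,.116]);print(uv)
u,v=map(int,uv);a=c['img'][v-25:v+25,u-30:u+30]; b=c['img']
cv2.imwrite('pics/c3.png',cv2.cvtColor(np.vstack([cv2.resize(a,(480,400),interpolation=cv2.INTER_CUBIC),cv2.resize(b,(480,200))]),cv2.COLOR_RGB2BGR))
h=cv2.cvtColor(c['img'],cv2.COLOR_RGB2HSV);print(h[v-14:v+15:2,u-14:u+15:2,1]);print(h[v-14:v+15:2,u-14:u+15:2,2])
m=spindlemask(c,uv,16); print(m.sum(),fitcross(c,m,.116,.026,.007))
s=r.read_state();M=R.from_quat(s['eef_rot']).as_matrix(); print(s['ee_pos'],np.degrees(np.arctan2(M[1,0],M[0,0])),s['width'],s['grip_force'])
E
```

```text
time: 7.05
ee_pos: [0.5027, -0.047, 0.2537]
eef_rot: [0.997, 0.071, -0.001, -0.0]
ft_force: [0.5, 0.1, -1.1]
width: 0.0337
grip_force: 40.0
time: 7.72
ee_pos: [0.4487, -0.2368, 0.2833]
eef_rot: [0.989, 0.149, -0.001, -0.001]
ft_force: [0.6, -0.3, -0.7]
width: 0.0337
grip_force: 40.0
time: 7.97
ee_pos: [0.4496, -0.2359, 0.2842]
eef_rot: [0.989, 0.147, -0.0, -0.0]
ft_force: [0.5, 0.0, -0.4]
width: 0.0338
grip_force: 40.0
[245.52389504 141.86324572]
[[ 84 130 142 144 142 145 144 144 143 144 145 145 145 141  84]
 [130 144 143 142 141 145 144 144 143 143 145 147 143 143 146]
 [141 141 139 141 142 135  19  12  13 133 126 136 138 144 147]
 [140 141 141 143 140 121   4   6  12 116 122 120 125 123 122]
 [143 143 139 141 142 127   5   6  10 111 122 122 124 117 124]
 [141 142 141 141 137 138   4   7  12 103 110 107 108 120 120]
 [139 142  19  16   8  11   6   7  10   9  10  13  12 120 118]
 [138 140   6   7   5   7   7   7   8   7   8   7  10 118 118]
 [138 140   8   7   8   7   7   7   8   7   7   9  12 117 119]
 [138 140  35  29  29  34   7   7  12  29  45  49  34 118 112]
 [137 138 140 139 1
[... 774 characters left out ...]
3 228 227 222 178 128 128]
 [189 188 231 225 224 223 225 227 221 220 220 215 164 129 129]
 [190 189 204 176 173 174 227 228 164 142 143 134 173 128 128]
 [190 189 186 185 185 188 228 228 163 127 129 129 128 128 128]
 [189 189 185 186 186 187 224 230 164 124 129 126 128 131 129]
 [176 189 185 185 186 186 219 225 163 135 128 129 128 128 129]
 [147 184 184 183 187 186 204 173 197 191 166 143 136 146 123]
 [154 146 177 185 184 185 186 188 187 187 184 183 185 171 106]]
282 (np.float64(0.48876897562403654), np.float64(-0.21049603281239015), np.float64(17.59994247566135), np.float64(0.07301525132719273))
[ 0.44959737 -0.23603123  0.28431611] 16.973787640194583 0.033489326843694295 39.99991801567376
```

View pics/c3.png

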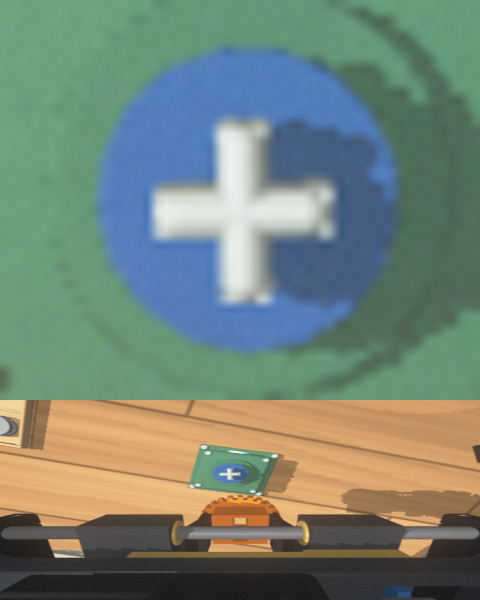

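The wrist view shows the gear held squarely and the spindle cross fitted cleanly at (0.4888, -0.2105), yaw 17.6°. I'll move over it and lower to just above.

```bash
python3 -m pendant '[[0.0225,-0.0065,0.02,-0.011],[0.0224,-0.0065,0.03,0],[0,0,0.03,0],[0,0,0.03,0],[0,0,0.018,0],[0,0,0,0],[0,0,0,0],[0,0,0,0]]'
cat > chk.py <<'E'
from h import *
s=r.read_state();M=R.from_quat(s['eef_rot']).as_matrix(); d=M.T@(np.array([.4888,-.2105,.106+.008])-s['ee_pos'])
print(np.round(s['ee_pos'],4),'yaw',np.degrees(np.arctan2(M[1,0],M[0,0])).round(2),'to go tool mm',(d*1e3).round(1),'F',np.round(s['ft_force'],1),'T',np.round(s['torque'],2),s['width'],s['time'])
E
python3 chk.py
```

```text
time: 8.68
ee_pos: [0.4894, -0.2108, 0.1581]
eef_rot: [0.988, 0.153, 0.001, 0.001]
ft_force: [0.2, -0.3, -1.5]
width: 0.0337
grip_force: 40.0
[ 0.4894 -0.2108  0.1581] yaw 17.62 to go tool mm [-0.5 -0.6 44.1] F [ 0.2 -0.3 -1.5] T [ 0.06 -0.    0.04] 0.03369478947094708 8.6833
```

```bash
python3 -m pendant '[[-0.0005,-0.0005,0.006,0],[0,0,0.004,0],[0,0,0.003,0],[0,0,0.003,0],[0,0,0.003,0],[0,0,0,0]]'; python3 chk.py
```

```text
time: 9.18
ee_pos: [0.4876, -0.2103, 0.1369]
eef_rot: [0.988, 0.153, -0.0, -0.0]
ft_force: [-0.9, -0.0, -0.6]
width: 0.0339
grip_force: 40.0
[ 0.4876 -0.2103  0.1369] yaw 17.63 to go tool mm [ 1.1  0.5 22.9] F [-0.9 -0.  -0.6] T [0.01 0.02 0.01] 0.033934147168331305 9.1833
```

It's meshed: the underside is about 9 mm below the spindle top with no contact force. I'll press down.

```bash
python3 -m pendant '[[0,0,0.006,0],[0,0,0.006,0],[0,0,0.004,0],[0,0,0.003,0],[0,0,0.002,0],[0,0,0,0],[0,0,0,0]]' 0 60; python3 chk.py
```

```text
time: 9.77
ee_pos: [0.4879, -0.2104, 0.1168]
eef_rot: [0.988, 0.153, -0.0, 0.0]
ft_force: [-2.5, 0.2, 5.7]
width: 0.0338
grip_force: 60.0
[ 0.4879 -0.2104  0.1168] yaw 17.64 to go tool mm [0.9 0.4 2.8] F [-2.5  0.2  5.7] T [0.22 0.78 0.01] 0.03381385282753253 9.7667
```

```bash
python3 -m pendant '[[0,0,0.002,0],[0,0,0.001,0],[0,0,0,0],[0,0,0,0]]'; python3 -m pendant '[[0,0,0.001,0],[0,0,0.001,0],[0,0,0,0],[0,0,0,0]]'; python3 chk.py
```

```text
time: 10.1
ee_pos: [0.488, -0.2104, 0.1144]
eef_rot: [0.988, 0.153, -0.0, 0.0]
ft_force: [-5.6, 1.3, 10.2]
width: 0.0338
grip_force: 60.0
time: 10.43
ee_pos: [0.4882, -0.2104, 0.1142]
eef_rot: [0.988, 0.153, 0.0, 0.001]
ft_force: [-12.1, 5.2, 29.0]
width: 0.0335
grip_force: 60.0
[ 0.4882 -0.2104  0.1142] yaw 17.63 to go tool mm [0.6 0.3 0.2] F [-12.1   5.2  29. ] T [ 1.21  2.95 -0.  ] 0.03345184732481761 10.4333
```

The jump in force at the expected height (TCP 0.1142) means the collar is on its stop. I'll ease off slightly, settle and check.

```bash
python3 -m pendant '[[0.0003,0,-0.0006,0],[0,0,0,0],[0,0,0,0],[0,0,0,0],[0,0,0,0],[0,0,0,0]]'; python3 chk.py; python3 - <<'E'
from h import *
c=cam('scene');u,v=map(int,w2px(c,[.489,-.211,.1])); cv2.imwrite('pics/s4.png',cv2.cvtColor(cv2.resize(c['img'][v-40:v+40,u-50:u+50],(700,560),interpolation=cv2.INTER_CUBIC),cv2.COLOR_RGB2BGR))
E
```

```text
time: 10.93
ee_pos: [0.4882, -0.2104, 0.1142]
eef_rot: [0.988, 0.153, -0.0, 0.0]
ft_force: [-10.8, 3.3, 24.5]
width: 0.0337
grip_force: 60.0
[ 0.4882 -0.2104  0.1142] yaw 17.62 to go tool mm [0.6 0.3 0.2] F [-10.8   3.3  24.5] T [0.95 2.68 0.12] 0.03367951365741276 10.9333
```

View pics/s4.png

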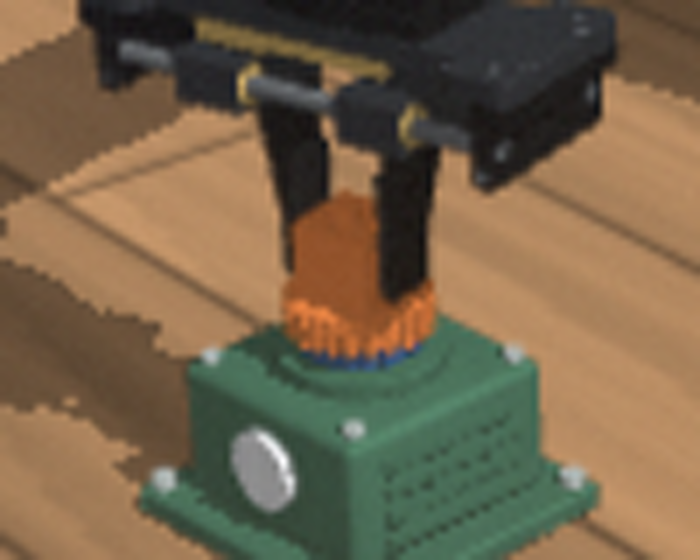

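The gear sits square on the pressed collar close to the housing, with the fingers still gripping it. I'm handing in.

```bash
python3 -c "
from bench import r
print(r.close_job())"
```

```text
the job is handed in; nothing more can be done
None
```

I handed the job in with the orange gear meshed on the spindle, pressed home on the fully pushed-down collar and still gripped at 60 N; no verdict came back, and the other parts were not touched.

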